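# Leak-check a bench piston pump

### The job

Leak-check the small bench piston pump: swing its sprung vent lever all the way over to its stop and let it spring back to rest, so that the barrel starts at room pressure. Then grip the T-handle and draw the piston rod straight up, without binding it in the bore, until the whole red ring stands clear above the upper end cap while the black ring below it stays inside. Finish still gripping the handle and holding the rod steady there (do not lower it or let go), with the vent lever at rest, and leave the beaker, culture dishes and brown bottle beside the pump where they are.

Things in the scene. Friction and masses are not known exactly. Their poses are not given: they have to be found in the camera images.
- pump: the piston pump, fixed on the bench: grey base plate 195 x 84 mm, clear upright barrel 42 mm in diameter with four tie rods between aluminium end caps. Origin on the bench under the barrel's axis. z up; -x points from the barrel to the steel valve block with the vent lever (115 mm away); y across. A 40 mm dial gauge sits between them at x = -60 mm, up to 100 mm above the bench
- cap_top (a point): centre of the top face of the upper end cap (52 x 52 x 24 mm, top face 174 mm above the bench), where the piston rod comes out of a 16 mm bore; same axes as the pump
- piston: the loose piston, 0.3 to 0.56 kg; origin on the underside of its rubber bumper, on the rod's axis, z up the rod. Fully home the bumper rests on the cap. The 14 mm rod bears an 8 mm wide red ring, lower edge 52 mm below the bumper's underside, and an 8 mm wide black ring, upper edge 68 mm below it: so lifted 52 mm the red ring is just fully out, lifted 68 mm the black ring is about to show
- t_bar (a point): centre of the black T-handle on top of the piston rod: a flat-sided bar 18 mm wide (its x), 68 mm long (its y), 18 mm high, 41 mm above cap_top when fully home. The piston slides and turns freely with 1 mm of play all round (the piston head is a second guide inside the barrel) and sinks back if let go; the head meets the cap from inside after 94 mm
- lever_knob (a point): centre of the black 32 mm ball knob on the vent lever, 63 mm from the pivot. At rest it leans to the pump's +y side, 26 mm off the upright and about 120 mm above the bench; at its stop it leans as far to the pump's -y side
- lever_pivot (a point): the vent lever's pivot on the steel valve block, 62 mm above the bench; it turns about the pump's x axis
- vent_lever (a joint): angle of the vent lever, rad: 0 at rest, 0.84 at its stop. A spring returns it to rest; about 2 N at the knob to start it and 5 N at the stop
- beaker_mid (a point): centre of an empty clear plastic beaker, 55 mm in diameter, 71 mm high, beside the pump; leave alone
- dishes_mid (a point): centre of a stack of two culture dishes, 59 mm in diameter, 30 mm high, beside the pump; leave alone
- amber_bottle_mid (a point): centre of a brown reagent bottle with a black cap, 64 mm in diameter, 135 mm high, behind the pump; leave alone
There are look-alikes about, which are no part of the job. Of the things that look like the pump, the larger one is meant.

How it is judged:
By the outcome, as a careful person would: the job done as asked, in the order asked, and still so for the second after the job is handed in, while the arm keeps its last pose, push and grip.
It also fails if it takes over 45 s, if anything falls off the work surface, if the arm or the gripper's body presses on something with over 40 N, if the wrist force passes 120 N, or if a joint passes its speed limit or range.

### The arm

A 7-joint arm with a two-finger parallel gripper is mounted at the origin on a cart in front of the work surface, level with it; the furniture and walls round the work are solid. World frame = base frame: x ahead of the robot, y to its left, z up, the work surface at z = 0. Lengths are in m, angles in rad, forces in N, time in s.
With the tool pointing down it reaches from about 0.35 to 0.9 m from the base axis. Payload 8.1 kg.
Tool frame: the origin (TCP) lies between the finger pads; the fingertips stand 25 mm ahead of it and the grasp point (between the pads) lies 6 mm ahead of it; z points along the fingers, y is the direction in which the jaws open and shut (so a half turn about z gives the same grasp; the last joint's range is limited). The gripper opens to 92 mm and grips with 3 to 60 N. Pads are 19 mm wide; open, the fingers measure 130 mm over their backs; the gripper's body (75 mm by 190 mm) begins 47 mm behind the grasp point.
Start: joints at [1.087, 0.434, 0.025, 1.573, -0.012, 1.134, -0.075], TCP at [0.232, -0.58, 0.252] pointing down, gripper open.
Joint ranges: [-2.62, 2.62], [-0.44, 2.09], [-1.27, 1.32], [0.08, 2.57], [-1.32, 4.46], [0.12, 2], [-2.74, 2.74]. Speed limits (rad/s): [2.22, 2.22, 3.01, 3.01, 3.14, 3.14, 3.14].

### API

Orientations are given as a rotation vector (axis times angle).
In Python, from cell import * gives the robot as it stands.
- The arm moves only by the shell command python3 -m jog 'ROWS' [FORCE]. ROWS is JSON, one flat list of numbers, 5 for each row, row after row: the finger opening in mm, from 0 to 91.8, then the shift along the tool's x, y, z in units of 40 mm (1.0 is 40 mm), then the turn about the tool's z in units of 6 degrees (1.0 is 6 degrees). A call has 1 to 20 rows; each row shifts and turns the pose as measured when the row begins, along the tool's axes as they then stand; what a row does not reach is not made up. A row lasts 1/12 s, in which the tool goes at most 41.7 mm and 7.16 degrees, less where a joint would pass 70% of its speed; a pose out of reach is approached as far as the arm can. A call is refused whole if a number of a shift passes 1 or a number of a turn 1, either way. A call with a gripper value outside its range is refused whole. The fingers move at their own pace and stop on an object; FORCE is the grip in N (left out, the last holds). Time passes only in rows, so rows that do not move let the fingers close. It gives the time, the measured TCP pose, the force and the opening at its end, in the units of the state.
- observe(): the state, without advancing time (a new reading comes with each control period).
- get_image(name): name is "scene" or "side" or "wrist"; returns the picture (384x512x3 uint8, red, green, blue); there is no depth.
- camera_params(name): a dict with "intrinsics" (3x3 intrinsics, pixels), "xyz" and "orientation" of the camera in the world. Camera axes: x right, y down, z forward; pixel columns grow to the right and rows downward; lengths in m; the calibration is good to about 2 mm. A picture is of the moment at which its call begins: read the wrist's pose just before it. camera_params takes no time and is no camera call; for the wrist camera it gives the pose at the moment of the call.
- sign_off(): hands the job in, once; it reports no verdict.
The state is a dict: "clock": time; "joints": joint angles; "dq": joint speeds; "joint_efforts": joint torques, N m; "position": TCP position; "ee_rot": TCP orientation; "force": force on the tool from outside, world axes, zero at the start; "ft_torque": the same for the moment, N m; "width": opening from 0.0 (shut) to 1.0 (fully open).
Only numpy, scipy, OpenCV 4.12 (cv2) and the standard library are available. Lean on these libraries where they do the work, as an engineer would, in place of code of your own. Each camera call takes 0.05 s, during which the arm holds its last target. There are 200 camera calls.

## Working session

There is one attempt and no reset: what is moved stays moved. The work goes in short steps, Python scripts to look and compute and a shell command to move; the robot and the scene stay as the last step left them, time stands still between calls to the robot, and variables do not carry over. Pictures are saved under pics/ and viewed, about 8 in all and at most 12, crops included, and the job is handed in when it is done.

```bash
mkdir -p pics; ls; python3 - <<'E'
from cell import *
import cv2,numpy as np
s=observe(); print(s)
a=get_image("scene");b=get_image("side")
np.save('scene0.npy',a);np.save('side0.npy',b)
cv2.imwrite('pics/s0.png',cv2.cvtColor(cv2.resize(a,(800,600)),4)); cv2.imwrite('pics/d0.png',cv2.cvtColor(cv2.resize(b,(800,600)),4))
for n in("scene","side","wrist"):print(n,camera_params(n))
E
```

```text
pics
{'clock': 0.0, 'joints': array([ 1.08740887,  0.43521312,  0.02494371,  1.5740946 , -0.01159939,
        1.13399072, -0.07513243]), 'dq': array([ 0.00011442, -0.00206934,  0.00040414,  0.00106455, -0.00035584,
       -0.00122097,  0.00108366]), 'joint_efforts': array([-1.50743203e-03, -6.67852664e+01,  9.85144414e-01, -3.14457858e+01,
       -6.03850395e-02,  4.28430992e-02,  1.58295434e-04]), 'position': array([ 0.23207302, -0.57980969,  0.25095169]), 'ee_rot': array([-3.08337007e+00, -5.94131669e-01,  6.62537261e-04]), 'force': array([-0.29165675, -0.5127836 , -0.30363474]), 'ft_torque': array([0.09023772, 0.03944398, 0.00012106]), 'width': 0.999192498508677}
scene {'intrinsics': array([[387.86018691,   0.        , 246.30877673],
       [  0.        , 387.86018691, 185.36201141],
       [  0.        ,   0.        ,   1.        ]]), 'xyz': array([ 0.12155911, -0.21982989,  0.58854946]), 'orientation': array([-2.05385662,  0.49272015, -0.31638406])}
side {'intrinsics': array([[482.52841495,   0.        , 261.48979401],
       [  0.        , 482.52841495, 191.59981965],
       [  0.        ,   0.        ,   1.        ]]), 'xyz': array([ 0.43830936, -0.36664671,  0.57378709]), 'orientation': array([-2.0812602 ,  0.04088505, -0.04417018])}
wrist {'intrinsics': array([[307.13437846,   0.        , 252.53289466],
       [  0.        , 307.13437846, 195.75827759],
       [  0.        ,   0.        ,   1.        ]]), 'xyz': array([ 0.29684948, -0.5538163 ,  0.38515906]), 'orientation': array([ 2.41504315, -1.63361156, -0.22079765])}
```

View pics/s0.png

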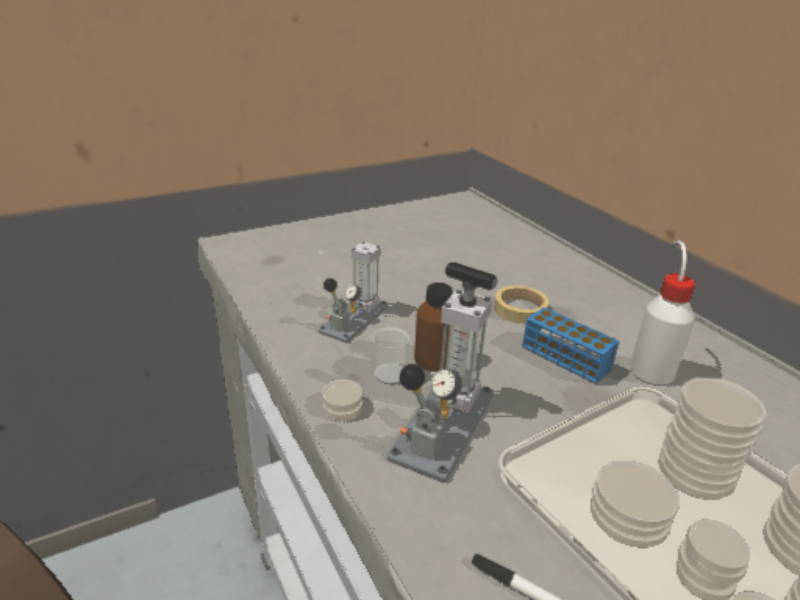

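View pics/d0.png

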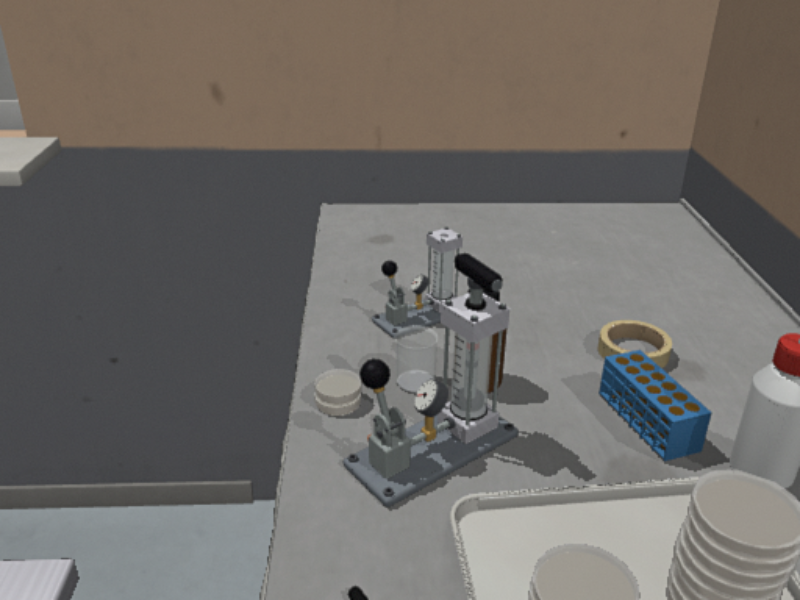

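Scene image candidates: the large pump at (445,380) with T-bar (470,276) and knob (412,377). The look-alike is the smaller pump at (355,290) with knob (330,285), which has no T-handle. The large one is the target, and I'll check it in a close crop.

```bash
python3 - <<'E'
import cv2,numpy as np
a=np.load('scene0.npy');b=np.load('side0.npy')
A=cv2.resize(a[160:310,235:335],(400,600),interpolation=cv2.INTER_CUBIC);B=cv2.resize(b[155:325,215:335],None,fx=3.333,fy=3.333,interpolation=cv2.INTER_CUBIC)
B=cv2.copyMakeBorder(B,0,max(0,600-B.shape[0]),0,0,0)[:600]
cv2.imwrite('pics/c0.png',cv2.cvtColor(np.hstack([A,B]),4));print(B.shape)
E
```

```text
(600, 400, 3)
```

View pics/c0.png

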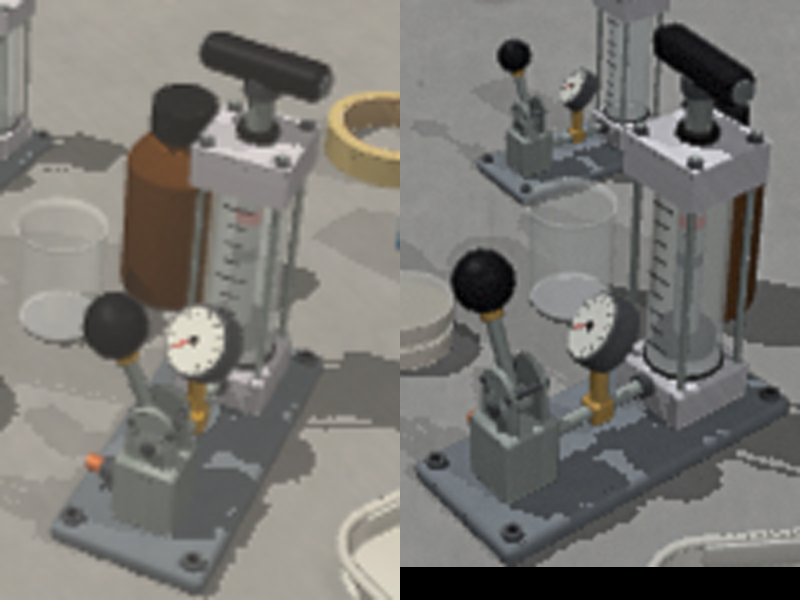

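The crop confirms the large pump: T-handle, black knob and dial, with the red ring seen through the barrel. Next I fit the pump's pose from both views.

```bash
cat > h.py <<'E'
import numpy as np,cv2
from scipy.spatial.transform import Rotation as R
from scipy.optimize import least_squares
def proj(c,P):
    q=(np.atleast_2d(P)-c['xyz'])@R.from_rotvec(c['orientation']).as_matrix()
    return q[:,:2]/q[:,2:]*c['intrinsics'][0,0]+c['intrinsics'][:2,2]
def pump(p,L):
    c,s=np.cos(p[2]),np.sin(p[2]);L=np.atleast_2d(L)
    return np.c_[p[0]+c*L[:,0]-s*L[:,1],p[1]+s*L[:,0]+c*L[:,1],L[:,2]]
def row(T,state):
    "world shift -> tool axes in 40mm units"
    return R.from_rotvec(state['ee_rot']).as_matrix().T@(np.array(T)-state['position'])/0.04
E
python3 - <<'E'
from cell import *
from h import *
sc,sd=camera_params('scene'),camera_params('side')
L=np.array([[-115,26,120],[0,0,215],[-26,26,174],[-26,-26,174],[26,-26,174]])/1e3
S=np.array([[116,325],[266,65],[192,148],[292,180],[320,118]])/4+[235,160]
D=(np.array([[483,281],[703,68],[624,148],[694,182],[770,142]])-[400,0])/3.3333+[215,155]
f=lambda p:np.r_[proj(sc,pump(p,L))-S,proj(sd,pump(p,L))-D].ravel()
r=least_squares(f,[.5,0.1,.7],loss='soft_l1');print(r.x,r.fun.reshape(-1,2).round(1))
p=r.x;np.save('p.npy',p)
print(pump(p,L).round(3))
# bar yaw from ends (z=.215, half length 34)
ES=np.array([[206,50],[326,82]])/4+[235,160];ED=(np.array([[660,42],[747,93]])-[400,0])/3.3333+[215,155]
def ray(c,u,z):
    d=R.from_rotvec(c['orientation']).apply([*((u-c['intrinsics'][:2,2])/c['intrinsics'][0,0]),1]);return c['xyz']+d*(z-c['xyz'][2])/d[2]
for c,e in((sc,ES),(sd,ED)):
    a,b=ray(c,e[0],.215),ray(c,e[1],.215);v=b-a;print(a,b,np.hypot(*v[:2]),np.degrees(np.arctan2(v[1],v[0])))
print('pump yaw',np.degrees(p[2]))
s=observe();M=R.from_rotvec(s['ee_rot']).as_matrix();print(M.round(3))
for c,n,pt in((sc,'beaker',np.array([390,355])*.64),(sc,'dish',np.array([343,400])*.64),(sc,'bottle',np.array([435,330])*.64)): print(n,ray(c,pt,.036 if n!='bottle' else .067))
E
```

```text
[0.54806051 0.32911635 0.62145738] [[ 0.8  0.3]
 [ 0.8  0.2]
 [ 1.  -0.5]
 [ 0.3 -1.9]
 [ 1.3  1.8]
 [-0.7  0.2]
 [-0.7 -1.1]
 [-0.4 -4.8]
 [-0.4 -2.2]
 [-0.2  0. ]]
[[0.439 0.283 0.12 ]
 [0.548 0.329 0.215]
 [0.512 0.335 0.174]
 [0.542 0.293 0.174]
 [0.584 0.323 0.174]]
[0.5283888  0.35704725 0.215     ] [0.56414083 0.30323833 0.215     ] 0.06460346930356757 -56.39890848404557
[0.53073371 0.35385351 0.215     ] [0.56633625 0.29898935 0.215     ] 0.06540349784123103 -57.01959420300823
pump yaw 35.606884830391394
[[ 0.928  0.372 -0.001]
 [ 0.372 -0.928  0.001]
 [-0.    -0.001 -1.   ]]
beaker [0.49120537 0.43696939 0.036     ]
dish [0.38350145 0.37334535 0.036     ]
bottle [0.56370502 0.42692209 0.067     ]
```

Fit is good to about 1–2 px: the pump is at (0.548, 0.329) with yaw 35.6°. The fitted bar length (65 mm) and heights agree with the sizes given, and the knob is at (0.439, 0.283, 0.12). First I travel outward and up.

```bash
python3 -m jog '[60,0.65,-0.57,-0.09,0, 60,0.65,-0.57,-0.09,0, 60,0.65,-0.57,-0.09,0, 60,0.65,-0.57,-0.09,0, 60,0.65,-0.57,-0.09,0, 60,0.65,-0.57,-0.09,0, 60,0.65,-0.57,-0.09,0, 60,0.65,-0.57,-0.09,0, 60,0.65,-0.57,-0.09,0, 60,0.65,-0.57,-0.09,0, 60,0.65,-0.57,-0.09,0, 60,0.65,-0.57,-0.09,0, 60,0.65,-0.57,-0.09,0, 60,0.65,-0.57,-0.09,0]' 20
cat > to.py <<'E'
import sys
from cell import *
from h import *
s=observe();T=[float(v) for v in sys.argv[1:4]]
M=R.from_rotvec(s['ee_rot']).as_matrix();yaw=np.degrees(np.arctan2(M[1,1],M[0,1]))
print('t',round(s['clock'],2),'pos',s['position'].round(4),'yaw_y',yaw.round(1),'tilt',M[2].round(3),'F',s['force'].round(1),'w',s['width'].round(3),'q',s['joints'].round(2))
d=(float(sys.argv[4])-yaw+90)%180-90
print('rows total',row(T,s).round(2),'turn',round(-d/6,2))
E
python3 to.py 0.439 0.283 0.25 -54.4
```

```text
clock: 1.27
position: [0.4532, -0.1358, 0.2971]
ee_rot: [-3.084, -0.569, 0.017]
force: [0.7, -0.3, -0.4]
width: 0.655Traceback (most recent call last):
  File "to.py", line 6, in <module>
    print('t',round(s['clock'],2),'pos',s['position'].round(4),'yaw_y',yaw.round(1),'tilt',M[2].round(3),'F',s['force'].round(1),'w',s['width'].round(3),'q',s['joints'].round(2))
                                                                                                                                     ^^^^^^^^^^^^^^^^
AttributeError: 'float' object has no attribute 'round'
```

```bash
sed -i "s/s\['width'\].round(3)/round(s['width'],3)/" to.py; python3 to.py 0.439 0.283 0.25 -54.4
```

```text
t 1.27 pos [ 0.4532 -0.1358  0.2971] yaw_y -69.1 tilt [-0.009 -0.007 -1.   ] F [ 0.7 -0.3 -0.4] w 0.655 q [ 0.4   0.17 -0.26  1.83  0.05  1.15 -1.08]
rows total [ 3.41 -9.9   1.22] turn -2.45
```

```bash
python3 -m jog '[70,0.31,-0.9,0,0, 70,0.31,-0.9,0,0, 70,0.31,-0.9,0,0, 70,0.31,-0.9,0,0, 70,0.31,-0.9,0,0, 70,0.31,-0.9,0,0, 70,0.31,-0.9,0,0, 70,0.31,-0.9,0,0, 70,0.31,-0.9,0,0, 70,0.31,-0.9,0,0, 70,0.31,-0.9,0,0, 70,0,0,0,-0.8, 70,0,0,0,-0.8, 70,0,0,0,-0.8, 70,0,0,0,0]'; python3 to.py 0.439 0.283 0.25 -54.4
```

```text
clock: 2.52
position: [0.4323, 0.3133, 0.2962]
ee_rot: [-2.973, -0.981, 0.02]
force: [0.6, -0.7, -0.2]
width: 0.765
t 2.52 pos [0.4323 0.3133 0.2962] yaw_y -53.5 tilt [-0.009 -0.014 -1.   ] F [ 0.6 -0.7 -0.2] w 0.765 q [-0.25  0.32 -0.61  1.68  0.18  1.2  -1.83]
rows total [-0.31  0.72  1.15] turn 0.15
```

```bash
python3 -m jog '[70,-0.31,0.72,0,0.15, 70,0,0,0.5,0, 70,0,0,0,0]'; python3 to.py 0.439 0.283 0.125 -54.4; python3 - <<'E'
from cell import *
from h import *
c=camera_params('wrist');a=get_image('wrist');p=np.load('p.npy')
print(proj(c,pump(p,[[-.115,.026,.12],[0,0,.215]])))
cv2.imwrite('pics/w1.png',cv2.cvtColor(a,4))
E
```

```text
clock: 2.77
position: [0.4389, 0.2824, 0.2751]
ee_rot: [-2.983, -0.948, 0.021]
force: [-2.0, -0.5, 0.6]
width: 0.764
t 2.77 pos [0.4389 0.2824 0.2751] yaw_y -54.8 tilt [-0.009 -0.015 -1.   ] F [-2.  -0.5  0.6] w 0.764 q [-0.2   0.32 -0.59  1.74  0.17  1.15 -1.8 ]
rows total [0.05 0.05 3.75] turn -0.06
[[255.27332075 185.00934329]
 [299.22863188  27.05606252]]
```

View pics/w1.png

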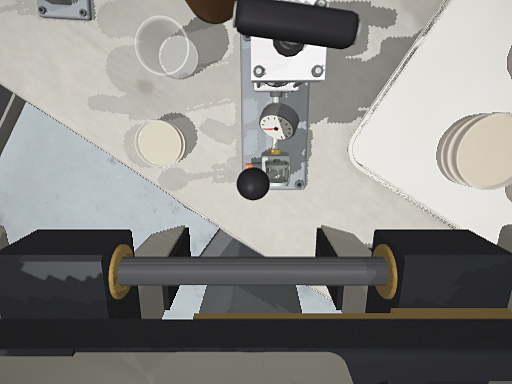

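The wrist view shows the knob at (253,184), predicted (255,185). The T-bar is at (297,22), predicted (299,27). I'll descend with the jaws straddling the knob.

```bash
python3 -m jog '[70,0.03,0.03,0.75,-0.06, 70,0,0,0.75,0, 70,0,0,0.75,0, 70,0,0,0.75,0, 70,0,0,0.75,0, 50,0,0,0,0, 50,0,0,0,0, 50,0,0,0,0]'; python3 to.py 0.439 0.283 0.125 -54.4
```

```text
clock: 3.48
position: [0.4455, 0.2868, 0.1311]
ee_rot: [-2.986, -0.934, -0.0]
force: [0.4, 0.1, 0.0]
width: 0.593
t 3.48 pos [0.4455 0.2868 0.1311] yaw_y -55.3 tilt [ 0.004 -0.012 -1.   ] F [0.4 0.1 0. ] w 0.593 q [-0.27  0.48 -0.53  1.91  0.31  0.83 -1.93]
rows total [-0.19 -0.01  0.15] turn -0.14
```

```bash
python3 -m jog '[50,-0.19,0,0.12,-0.1, 50,0,0.3,0,0, 50,0,0.3,0,0, 50,0,0.3,0,0, 50,0,0.3,0,0, 50,0,0,0,0]'; python3 to.py 0.4693 0.2407 0.125 -54.4
```

```text
clock: 3.98
position: [0.4699, 0.2466, 0.1349]
ee_rot: [-2.971, -0.955, -0.02]
force: [-2.5, 2.6, -2.1]
width: 0.543
t 3.98 pos [0.4699 0.2466 0.1349] yaw_y -54.4 tilt [ 0.019 -0.015 -1.   ] F [-2.5  2.6 -2.1] w 0.543 q [-0.17  0.47 -0.54  1.92  0.3   0.82 -1.82]
rows total [-0.1   0.11  0.24] turn 0.01
```

```bash
python3 -m jog '[50,-0.1,0.15,0.2,0, 50,0,0.15,0,0, 50,0,0.15,0,0, 50,0,0,0,0]'; python3 to.py 0.4693 0.2407 0.125 -54.4
```

```text
clock: 4.32
position: [0.4744, 0.2369, 0.1292]
ee_rot: [-2.957, -0.958, -0.025]
force: [-3.6, 4.5, -3.3]
width: 0.548
t 4.32 pos [0.4744 0.2369 0.1292] yaw_y -54.1 tilt [ 0.026 -0.026 -0.999] F [-3.6  4.5 -3.3] w 0.548 q [-0.14  0.47 -0.54  1.93  0.3   0.8  -1.78]
rows total [-0.05 -0.15  0.11] turn 0.05
```

```bash
python3 -m jog '[50,0,0.15,0.05,0, 50,0,0.15,0,0, 50,0,0.15,0,0]'; python3 to.py 0.4693 0.2407 0.125 -54.4; python3 - <<'E'
from cell import *
import cv2,numpy as np
a=get_image('side');cv2.imwrite('pics/d1.png',cv2.cvtColor(cv2.resize(a[130:330,190:390],(600,600),interpolation=cv2.INTER_CUBIC),4))
E
```

```text
clock: 4.57
position: [0.476, 0.2356, 0.1283]
ee_rot: [-2.934, -0.972, -0.02]
force: [-11.0, 19.7, -12.2]
width: 0.546
t 4.57 pos [0.476  0.2356 0.1283] yaw_y -53.3 tilt [ 0.028 -0.044 -0.999] F [-11.   19.7 -12.2] w 0.546 q [-0.12  0.48 -0.56  1.93  0.29  0.79 -1.75]
rows total [-0.06 -0.2   0.09] turn 0.18
```

View pics/d1.png

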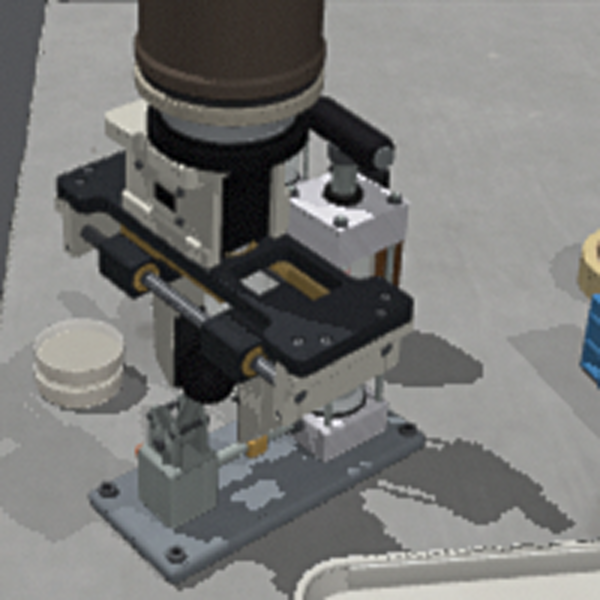

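```bash
python3 - <<'E'
from cell import *
from h import *
c=camera_params('side');p=np.load('p.npy')
for th in(-.42,0,.2,.3,.42):
    print(th,((proj(c,pump(p,[[-.115,-.063*np.sin(th),.062+.063*np.cos(th)]]))-[190,130])*3).round(0))
s=observe();M=R.from_rotvec(s['ee_rot']).as_matrix()
for k in(1,-1):
  t=s['position']+M@[0,k*.025,.006];d=t[:2]-p[:2];cc,ss=np.cos(p[2]),np.sin(p[2]);print('pad in pump',[cc*d[0]+ss*d[1],-ss*d[0]+cc*d[1],t[2]])
E
```

```text
-0.42 [[148. 329.]]
0 [[176. 343.]]
0.2 [[191. 356.]]
0.3 [[198. 364.]]
0.42 [[206. 375.]]
pad in pump [np.float64(-0.11236165468334514), np.float64(-0.0589489808000411), np.float64(0.12106773660366653)]
pad in pump [np.float64(-0.11331518148251628), np.float64(-0.00900818723956641), np.float64(0.12330557600659767)]
```

The knob is at crop pixel (210,380), and the predicted stop position is (206,375). The force also jumped to 25 N, so the lever is at its stop. Now I let it spring back.

```bash
python3 -m jog '[50,0,-0.3,0,0, 50,0,-0.3,0,0, 50,0,-0.3,0,0, 60,0,-0.3,0,0, 70,0,-0.3,0,0, 70,0,-0.1,0,0, 70,0,0,0,0]'; python3 to.py 0.439 0.283 0.125 -54.4
```

```text
clock: 5.2
position: [0.4362, 0.2913, 0.1341]
ee_rot: [-2.932, -0.973, -0.027]
force: [-0.8, 0.1, 0.3]
width: 0.749
t 5.2 pos [0.4362 0.2913 0.1341] yaw_y -53.2 tilt [ 0.033 -0.044 -0.998] F [-0.8  0.1  0.3] w 0.749 q [-0.24  0.46 -0.56  1.94  0.28  0.78 -1.88]
rows total [-0.07  0.22  0.22] turn 0.19
```

```bash
python3 -m jog '[70,-0.07,0.22,0,0, 80,0,0,-0.6,0, 80,0,0,-0.6,0, 80,0,0,-0.6,0, 80,0,0,-0.6,0, 80,0,0,-0.6,0, 80,0,0,-0.6,0, 80,0,0,-0.6,0, 80,0,0,-0.3,0, 80,0,0,0,0]'; python3 to.py 0.548 0.329 0.30 33.3; python3 - <<'E'
from cell import *
from h import *
a=get_image('scene');b=get_image('side')
A=cv2.resize(a[130:330,190:340],(450,600),interpolation=cv2.INTER_CUBIC);B=cv2.resize(b[210:330,215:285],(350,600),interpolation=cv2.INTER_CUBIC)
cv2.imwrite('pics/d2.png',cv2.cvtColor(np.hstack([A,B]),4))
c=camera_params('side');p=np.load('p.npy');print((proj(c,pump(p,[[-.115,.026,.12]]))-[215,210])*5+[450,0])
c=camera_params('scene');print((proj(c,pump(p,[[-.115,.026,.12]]))-[190,130])*3)
E
```

```text
clock: 6.03
position: [0.447, 0.2555, 0.3205]
ee_rot: [-2.949, -0.954, -0.024]
force: [0.8, 0.4, -0.7]
width: 0.869
t 6.03 pos [0.447  0.2555 0.3205] yaw_y -54.1 tilt [ 0.027 -0.035 -0.999] F [ 0.8  0.4 -0.7] w 0.869 q [-0.09  0.25 -0.62  1.71  0.12  1.2  -1.69]
rows total [3.11 0.01 0.6 ] turn -14.57
[[570.78190254 147.35962097]]
[[224.33641917 334.60883522]]
```

View pics/d2.png

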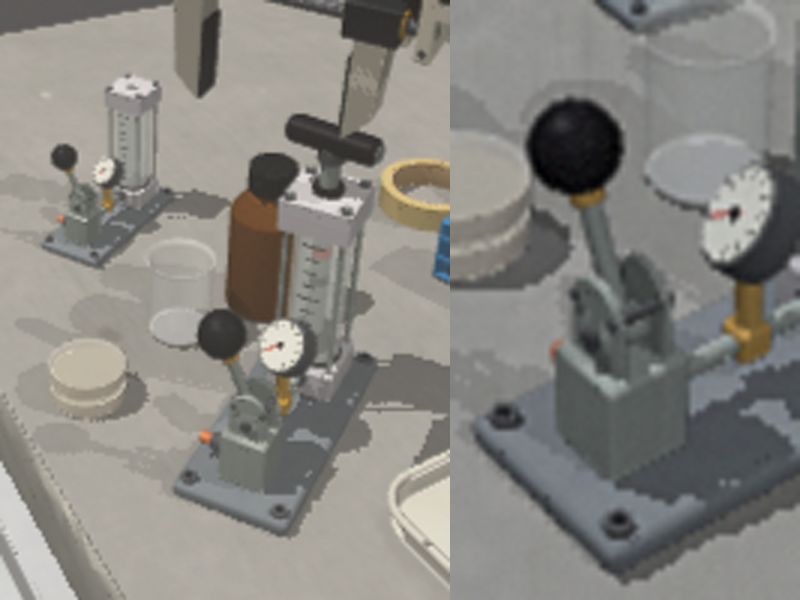

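The lever is back at rest: the knob is at (574,147), predicted (571,147), and the neighbouring items haven't moved. Next I turn the tool for the T-handle.

```bash
python3 -m jog '[70,0,0,0,-0.97, 70,0,0,0,-0.97, 70,0,0,0,-0.97, 70,0,0,0,-0.97, 70,0,0,0,-0.97, 70,0,0,0,-0.97, 70,0,0,0,-0.97, 70,0,0,0,-0.97, 70,0,0,0,-0.97, 70,0,0,0,-0.97, 70,0,0,0,-0.97, 70,0,0,0,-0.97, 70,0,0,0,-0.97, 70,0,0,0,-0.97, 70,0,0,0,-0.97, 70,0,0,0,0]'; python3 to.py 0.548 0.329 0.30 33.3
```

```text
clock: 7.47
position: [0.4409, 0.2393, 0.2901]
ee_rot: [-1.378, -2.776, -0.007]
force: [0.1, -0.0, -0.0]
width: 0.763
t 7.47 pos [0.4409 0.2393 0.2901] yaw_y 37.2 tilt [ 0.04  -0.015 -0.999] F [ 0.1 -0.  -0. ] w 0.763 q [ 0.14  0.35 -0.93  1.74  0.26  1.2  -0.21]
rows total [ 0.18  3.48 -0.29] turn 0.65
```

```bash
python3 -m jog '[60,0.03,0.7,-0.12,0.13, 60,0.03,0.7,-0.12,0.13, 60,0.03,0.7,-0.12,0.13, 60,0.03,0.7,-0.12,0.13, 60,0.03,0.7,-0.12,0.13, 60,0,0,0,0]'; python3 to.py 0.548 0.329 0.215 33.3;python3 -m jog '[60,0,0,0,0, 60,0,0,0,0]'; python3 to.py 0.548 0.329 0.215 33.3; python3 - <<'E'
from cell import *
from h import *
c=camera_params('wrist');a=get_image('wrist');p=np.load('p.npy')
print(proj(c,pump(p,[[0,.034,.215],[0,0,.215],[0,-.034,.215]])))
cv2.imwrite('pics/w2.png',cv2.cvtColor(a,4))
print(R.from_rotvec(observe()['ee_rot']).as_matrix().round(3))
E
```

```text
clock: 7.97
position: [0.5551, 0.321, 0.3013]
ee_rot: [-1.508, -2.703, 0.021]
force: [-1.6, -0.9, -1.1]
width: 0.652
t 7.97 pos [0.5551 0.321  0.3013] yaw_y 31.7 tilt [ 0.033 -0.034 -0.999] F [-1.6 -0.9 -1.1] w 0.652 q [-0.1   0.58 -0.82  1.37  0.37  1.39 -0.36]
rows total [0.19 0.03 2.17] turn -0.26
clock: 8.13
position: [0.5549, 0.3212, 0.2979]
ee_rot: [-1.513, -2.698, 0.026]
force: [0.3, -0.4, -0.0]
width: 0.658
t 8.13 pos [0.5549 0.3212 0.2979] yaw_y 31.5 tilt [ 0.034 -0.038 -0.999] F [ 0.3 -0.4 -0. ] w 0.658 q [-0.1   0.58 -0.82  1.38  0.37  1.39 -0.36]
rows total [0.19 0.03 2.08] turn -0.3
[[251.66220147 155.51621746]
 [254.99991475 201.71893721]
 [258.12031749 244.91350833]]
[[-0.521  0.852 -0.051]
 [ 0.853  0.522  0.009]
 [ 0.034 -0.039 -0.999]]
```

View pics/w2.png

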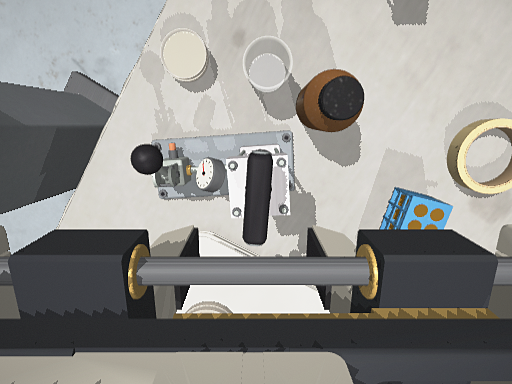

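The T-bar is centred at (257,197), predicted (255,202). Its yaw is within about 2° of the jaws. Tool tilt has drifted 2.2° in the jaw direction because each row starts from the measured, sagged pose. I'll test whether vertical moves recover it.

```bash
T="python3 to.py 0.548 0.329 0.215 31.5"; python3 -m jog '[60,0,0,-0.9,0, 60,0,0,-0.9,0, 60,0,0,-0.9,0]' >/dev/null; $T; python3 -m jog '[60,0,0,0.9,0, 60,0,0,0.9,0, 60,0,0,0.5,0]'>/dev/null; $T;  python3 -m jog '[60,0,-0.9,-0.1,0, 60,0,-0.9,-0.1,0, 60,0,-0.9,-0.1,0]' >/dev/null; $T
```

```text
t 8.43 pos [0.5563 0.3148 0.3988] yaw_y 31.4 tilt [ 0.03  -0.058 -0.998] F [0.8 0.3 0.2] w 0.652 q [-0.13  0.54 -0.82  1.18  0.34  1.62 -0.32]
rows total [0.27 0.27 4.6 ] turn -0.01
t 8.68 pos [0.5546 0.318  0.3229] yaw_y 31.0 tilt [ 0.032 -0.03  -0.999] F [-1.   0.1 -0.8] w 0.646 q [-0.1   0.56 -0.82  1.35  0.36  1.42 -0.36]
rows total [0.23 0.08 2.71] turn -0.09
t 8.93 pos [0.4602 0.258  0.3279] yaw_y 30.7 tilt [ 0.034 -0.044 -0.998] F [ 0.6 -0.6  1.8] w 0.654 q [ 0.06  0.38 -0.89  1.61  0.25  1.33 -0.33]
rows total [0.31 2.91 2.71] turn -0.14
```

```bash
T="python3 to.py 0.548 0.329 0.42 31.5"; python3 -m jog '[60,0,0,-0.8,0, 60,0,0,-0.8,0, 60,0,0,-0.8,0, 60,0,0,-0.8,0]' >/dev/null; $T; python3 -m jog '[60,0.1,0.75,0.1,0, 60,0.1,0.75,0.1,0, 60,0.1,0.75,0.1,0, 60,0,0.6,0.1,0]'>/dev/null; $T
```

```text
t 9.27 pos [0.4484 0.2445 0.4452] yaw_y 30.7 tilt [ 0.019 -0.082 -0.996] F [0.3 0.  0.5] w 0.651 q [ 0.06  0.32 -0.9   1.39  0.21  1.63 -0.28]
rows total [0.54 3.26 0.37] turn -0.13
t 9.6 pos [0.5379 0.3112 0.4325] yaw_y 30.2 tilt [ 0.01  -0.067 -0.998] F [ 0.5 -0.5 -0.4] w 0.655 q [-0.13  0.51 -0.85  1.15  0.34  1.69 -0.36]
rows total [0.26 0.46 0.29] turn -0.21
```

```bash
T="python3 to.py 0.548 0.329 0.215 31.5"; python3 -m jog '[60,0.06,0.15,0.82,-0.05, 60,0.06,0.15,0.82,-0.05, 60,0.06,0.15,0.82,-0.05, 60,0.06,0.15,0.82,-0.05]' >/dev/null; $T
```

```text
t 9.93 pos [0.5487 0.3311 0.3006] yaw_y 31.2 tilt [ 0.012 -0.055 -0.998] F [ 0.2 -0.3 -0.3] w 0.655 q [-0.13  0.59 -0.83  1.36  0.4   1.42 -0.41]
rows total [-0.06  0.08  2.14] turn -0.06
```

```bash
T="python3 to.py 0.548 0.329 0.221 31.5"; python3 -m jog '[60,-0.03,0.08,0.7,0, 60,-0.03,0.04,0.7,0]' >/dev/null; $T; python3 -m jog '[60,0,0,0.1,0, 60,0,0,0,0]' >/dev/null; $T
```

```text
t 10.1 pos [0.5491 0.3294 0.2408] yaw_y 31.2 tilt [ 0.012 -0.056 -0.998] F [ 0.2 -0.3  0.7] w 0.653 q [-0.13  0.63 -0.82  1.45  0.43  1.31 -0.43]
rows total [ 0.  -0.   0.5] turn -0.06
t 10.27 pos [0.546  0.3251 0.2308] yaw_y 31.1 tilt [ 0.009 -0.067 -0.998] F [ 0.6 -0.1  0.7] w 0.654 q [-0.13  0.64 -0.81  1.46  0.44  1.3  -0.44]
rows total [0.06 0.11 0.24] turn -0.07
```

```bash
T="python3 to.py 0.548 0.329 0.221 31.5"; python3 -m jog '[10,0.06,0.16,0.2,0, 10,0,0.03,-0.05,0, 10,0,0.03,-0.05,0, 10,0,0.03,-0.05,0]' 20 >/dev/null; $T
```

```text
t 10.6 pos [0.5544 0.333  0.2329] yaw_y 31.0 tilt [ 0.009 -0.062 -0.998] F [-0.4 -0.2 -0.1] w 0.411 q [-0.14  0.65 -0.81  1.43  0.44  1.31 -0.44]
rows total [-0.01 -0.17  0.31] turn -0.09
```

```bash
T="python3 to.py 0.548 0.329 0.221 31.5"; python3 -m jog '[10,0,-0.1,0.22,0, 10,0,-0.03,0.05,0, 10,0,0,0,0, 10,0,0,-0.02,0]' 20 >/dev/null; $T;  python3 - <<'E'
from cell import *
print(observe()['ft_torque'])
E
```

```text
t 10.93 pos [0.5499 0.3316 0.2259] yaw_y 31.0 tilt [ 0.01  -0.056 -0.998] F [ 1.4  1.1 -4.7] w 0.198 q [-0.13  0.65 -0.81  1.46  0.44  1.29 -0.45]
rows total [-0.03 -0.07  0.13] turn -0.09
[ 0.39815205 -0.51876696 -0.04499178]
```

```bash
T="python3 to.py 0.548 0.329 0.221 31.5"; python3 -m jog '[10,0,0,0,0, 10,0,0,0,0, 10,0,0,0,0]' 20 >/dev/null; $T;  python3 - <<'E'
from cell import *
import cv2,numpy as np
print(observe()['ft_torque'])
a=get_image('scene');b=get_image('side')
A=a[140:260,240:340];B=b[140:260,240:340]
cv2.imwrite('pics/g1.png',cv2.cvtColor(cv2.resize(np.hstack([A,B]),(800,480),interpolation=cv2.INTER_CUBIC),4))
E
```

```text
t 11.18 pos [0.5499 0.3317 0.2254] yaw_y 31.0 tilt [ 0.01  -0.056 -0.998] F [-0.1 -0.5 -1.1] w 0.2 q [-0.13  0.65 -0.81  1.46  0.44  1.28 -0.45]
rows total [-0.03 -0.07  0.11] turn -0.09
[ 0.32302292 -0.35368227 -0.01743341]
```

View pics/g1.png

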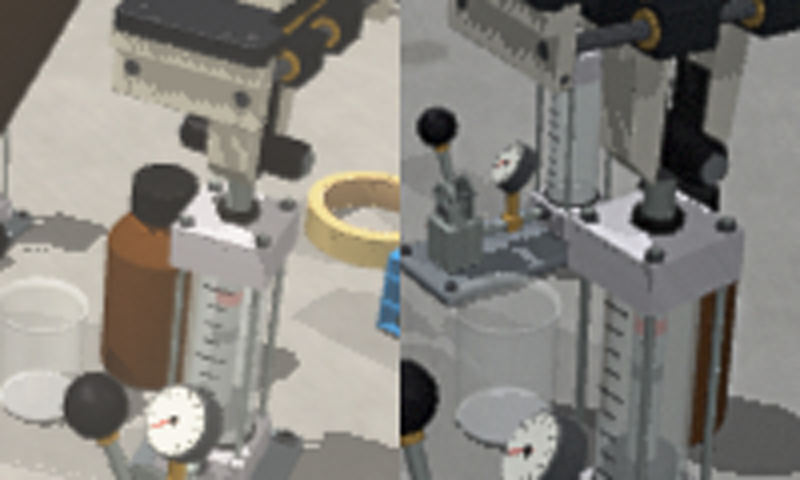

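The bar is gripped centrally with an 18 mm opening, and the bumper is still on the cap. I'll start the lift in small steps.

```bash
T="python3 to.py 0.548 0.329 0.285 31.5"; python3 -m jog '[10,0,-0.01,-0.25,0, 10,0,-0.01,-0.25,0]' 25 >/dev/null; $T;  python3 - <<'E'
from cell import *
print(observe()['ft_torque'])
E
```

```text
t 11.45 pos [0.5498 0.331  0.2441] yaw_y 31.0 tilt [ 0.01  -0.059 -0.998] F [ 1.6  0.8 -5.5] w 0.196 q [-0.13  0.63 -0.81  1.43  0.43  1.32 -0.44]
rows total [-0.01 -0.13 -1.02] turn -0.08
[ 0.70687432 -0.72822643  0.01576436]
```

```bash
T="python3 to.py 0.548 0.329 0.285 31.5"; python3 -m jog '[10,0,-0.012,-0.25,0, 10,0,-0.012,-0.25,0, 10,0,-0.012,-0.25,0]' >/dev/null; $T;  python3 - <<'E'
from cell import *
print(observe()['ft_torque'])
E
```

```text
t 11.7 pos [0.5504 0.3312 0.2778] yaw_y 31.0 tilt [ 0.011 -0.059 -0.998] F [ 1.   1.6 -5.1] w 0.2 q [-0.13  0.61 -0.82  1.39  0.41  1.39 -0.42]
rows total [-0.01 -0.09 -0.18] turn -0.08
[ 0.5993176  -0.64822784 -0.03913737]
```

Lifted about 52 mm with smooth forces (just the rod's weight). A little more will reach mid-window, at 60 mm.

```bash
T="python3 to.py 0.548 0.329 0.2855 31.5"; python3 -m jog '[10,0,-0.01,-0.2,0, 10,0,0,-0.03,0]' >/dev/null; $T;  python3 - <<'E'
from cell import *
from h import *
a=get_image('scene');b=get_image('side');p=np.load('p.npy')
A=a[140:240,260:330];B=b[120:220,265:335]
cv2.imwrite('pics/g2.png',cv2.cvtColor(cv2.resize(np.hstack([A,B]),(800,571),interpolation=cv2.INTER_CUBIC),4))
s=observe();print(s['clock'],s['position'],s['ft_torque'],s['force'])
E
```

```text
t 11.87 pos [0.551  0.3319 0.2913] yaw_y 31.0 tilt [ 0.011 -0.055 -0.998] F [ 0.2  0.3 -4. ] w 0.201 q [-0.13  0.6  -0.83  1.37  0.41  1.41 -0.41]
rows total [-0.03 -0.09  0.15] turn -0.08
11.9667 [0.55078536 0.33164696 0.28994861] [ 0.43146045 -0.4689569   0.00188215] [ 0.35393437  0.99154429 -3.77356544]
```

View pics/g2.png

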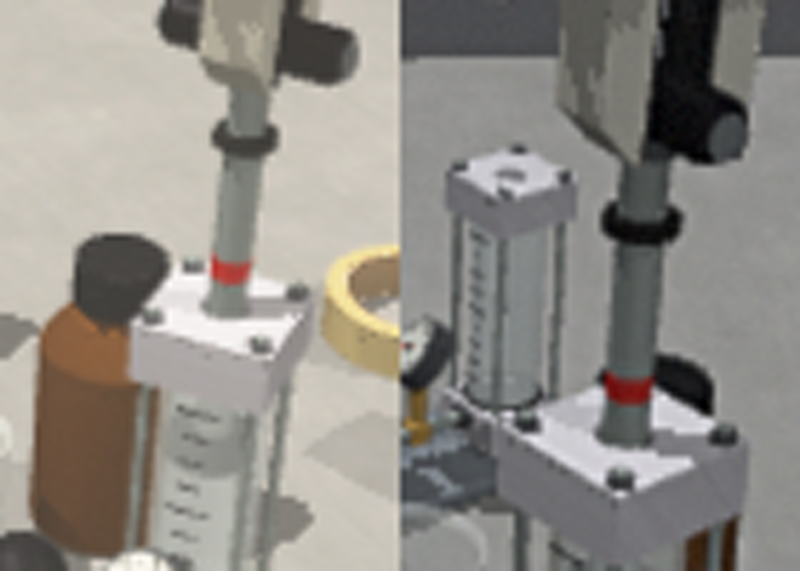

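```bash
python3 - <<'E'
from cell import *
from h import *
p=np.load('p.npy')
for i in range(10):
    b=get_image('side')
    s=observe()
    if i%3==0:print(s['clock'],s['position'].round(4),s['force'].round(1),np.abs(s['dq']).max().round(4),round(s['width'],3))
c=camera_params('side');a=get_image('scene');c2=camera_params('scene')
# ring edges: red mask rows in both, vs predicted for lifts
for n,im,cc in(('side',b,c),('scene',a,c2)):
    u0=proj(cc,pump(p,[[0,0,.185]]))[0]
    hsv=cv2.cvtColor(im,cv2.COLOR_RGB2HSV).astype(int);m=((hsv[...,0]<8)|(hsv[...,0]>172))&(hsv[...,1]>120)
    y,x=np.where(m);k=(abs(x-u0[0])<12)&(abs(y-u0[1])<25);print(n,'red centroid',x[k].mean().round(1),y[k].mean().round(2),k.sum())
    for l in(.056,.060,.064,.068): print(l,proj(cc,pump(p,[[0,0,.174+l-.048]]))[0].round(1))
    print('knob',proj(cc,pump(p,[[-.115,.026,.12]]))[0].round(0))
E
```

```text
12.0167 [0.5507 0.3314 0.2891] [ 1.1  0.2 -3.8] 0.0138 0.196
12.1667 [0.5506 0.3313 0.2884] [ 1.1  0.9 -3.7] 0.0023 0.199
12.3167 [0.5506 0.3313 0.2884] [ 1.6  1.1 -5.1] 0.0022 0.198
12.4667 [0.5506 0.3313 0.2884] [ 0.1  1.5 -5.3] 0.0014 0.197
side red centroid 304.2 189.23 31
0.056 [304.  191.9]
0.06 [304.1 189.8]
0.064 [304.3 187.7]
0.068 [304.4 185.6]
knob [239. 239.]
scene red centroid 299.5 188.57 21
0.056 [300.7 190.5]
0.06 [300.9 188.9]
0.064 [301.1 187.2]
0.068 [301.3 185.5]
knob [265. 242.]
```

It's steady. Lift is 63 mm by arm pose and about 61 mm by the red ring in both cameras, inside the 52–68 mm window. One last look at the whole area.

```bash
python3 - <<'E'
from cell import *
import cv2
a=get_image('scene');cv2.imwrite('pics/f.png',cv2.cvtColor(cv2.resize(a[130:330,190:390],(600,600),interpolation=cv2.INTER_CUBIC),4))
E
```

```text
(no output)
```

View pics/f.png

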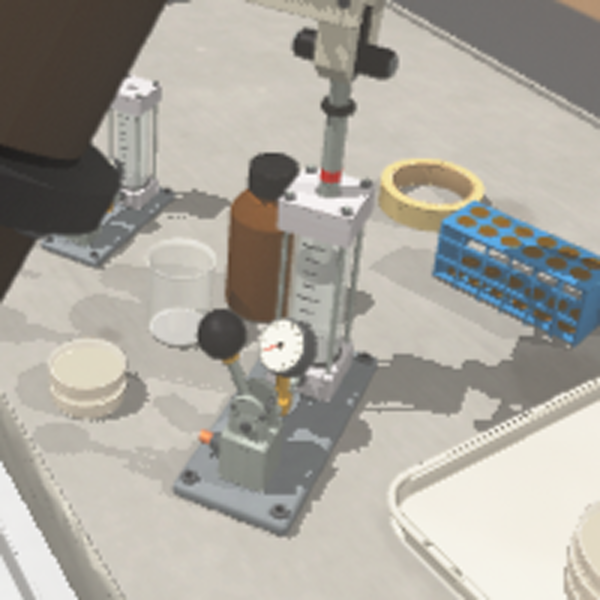

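The lever is at rest, with the knob at (221,334), predicted (224,335). Beaker, dishes and bottle haven't moved. The red ring at (330,176) is clear of the cap and no black ring shows. I'm handing in.

```bash
python3 -c "
from cell import *
print(sign_off());s=observe();print(s['clock'],s['position'],s['width'])"
```

```text
the job is handed in; nothing more can be done
None
the job is handed in; nothing more can be done
```

The leak check is done and handed in at about 12.6 s; the hand-in gave no verdict. I swung the vent lever to its stop, let it spring back to rest, then gripped the T-handle and drew the rod up. The arm is still holding it.

- **Vent lever:** at the stop the knob matched its predicted position in the image, and the force jumped to about 25 N. In the final picture it is back at rest, within 3 px of the predicted spot.
- **Rod height:** 63 mm by the arm's pose and about 61 mm by the red ring in both cameras, inside the 52–68 mm window. The red ring is clear of the cap and no black ring shows.
- **Holding:** the pose was steady over the last readings, with about 5 N of rod weight on the gripper. After the last lift command the rod overshot to about 66 mm, then settled about 3 mm lower on its own; I gave no lowering command.
- **Other items:** the beaker, dishes and brown bottle look unmoved.

**What was off:** the gripper was tilted about 3° in the jaw direction, which I couldn't correct. The wrist read a moment of 0.4–1 Nm during the lift. Side force stayed within about 2 N, with no sign of binding.

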